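# Re-file the test tile from the wrong case

### The arm

A 6-joint arm with a two-finger parallel gripper is mounted at the origin on the work surface; the furniture and walls round the work are solid. World frame = base frame: x ahead of the robot, y to its left, z up, the work surface at z = 0. Lengths are in m, angles in rad, forces in N, time in s.
With the tool pointing down it reaches from about 0.375 to 0.9 m from the base axis. Payload 3.1 kg.
Tool frame: the origin (TCP) lies on the centre line of the jaws, within the pads' length; the fingertips stand robot.nose_length ahead of it and the grasp point (between the pads) lies 6 mm ahead of it (robot.nose_length is the distance from the TCP to the fingertips, in m); z points along the fingers, y is the line along which they close (so a half turn about z gives the same grasp; the last joint's range is limited). The gripper opens to 87 mm and grips with 3 to 60 N. Pads are 19 mm wide; open, the fingers measure 117 mm over their backs; the gripper's body (75 mm by 190 mm) begins 51 mm behind the grasp point.
Start: joints at [-1.333, 0.527, 1.433, -0, 1.181, -0.178], TCP at [0.252, -0.572, 0.248] pointing down, gripper open.
Joint ranges: [-3.08, 3.08], [-0.75, 2.2], [0.22, 2.44], [-1.43, 4.57], [0, 2.65], [-2.85, 2.85]. Speed limits (rad/s): [2.79, 2.79, 3.14, 3.14, 3.14, 3.14].

### API

Orientations are given as a unit quaternion [x, y, z, w].
In Python, from rig import robot gives the robot as it stands.
- The arm moves only by the shell command python3 -m crank 'ROWS' [FORCE]. ROWS is JSON, one flat list of numbers, 7 for each row, row after row: the shift along the tool's x, y, z in mm, then the turn, a rotation vector about the tool's x, y, z in degrees, then the closure in counts, from 0 (fully open) to 255 (shut). In form: [x, y, z, ax, ay, az, fingers, x, y, z, ax, ay, az, fingers, ...]. A call has exactly 5 rows; each row is the pose to reach, as a shift and turn from the pose commanded when the call began, along the tool's axes at that moment; what a row does not reach only later rows make up. A row lasts 1/12 s, in which the tool goes at most 41.7 mm and 7.16 degrees, less where a joint would pass 70% of its speed; a pose out of reach is approached as far as the arm can. A call with a gripper value outside its range is refused whole. The fingers move at their own pace and stop on an object; FORCE is the grip in N (left out, the last holds). Time passes only in rows, so rows that repeat a pose let the fingers close, or fill a call up. It gives the time, the measured TCP pose, the force, the opening and the grip force at its end, in the units of the state.
- robot.get_obs(): the state, without advancing time (a new reading comes with each control period).
- robot.camera(name): name is "scene" or "top" or "wrist"; returns a dict with "pixels" (400x640x3 uint8, red, green, blue), "intrinsics" (3x3 intrinsics, pixels), "k1" (the pictures are not rectified: a ray, as slopes to the right and down, at radius r is drawn at 1 + k1 r^2 times it, then the intrinsics apply), "extrinsics" (4x4, takes a point from camera to world coordinates); the wrist camera has in their place "mount" (4x4, takes a point from camera to tool coordinates, whose origin is the TCP and whose axes are the flange's). Camera axes: x right, y down, z forward; pixel columns grow to the right and rows downward; lengths in m; the calibration is good to about 2 mm. A picture is of the moment at which its call begins: read the wrist's pose just before it. There is no depth.
- robot.hand_in(): hands the job in; it is judged then, once.
The state is a dict: "time": time; "q": joint angles; "joint_velocities": joint speeds; "joint_torque": joint torques, N m; "position": TCP position; "tool_rot": TCP orientation; "ft_force": force on the tool from outside, world axes, zero at the start; "moment": the same for the moment, N m; "grip_width": finger opening in m; "grip_force": force on a finger pad.
Only numpy, scipy, OpenCV 4.12 (cv2) and the standard library are available. Lean on these libraries where they do the work, as an engineer would, in place of code of your own. Each camera call takes 0.05 s, during which the arm holds its last target. There are 200 camera calls.

### The job

Two identical beech cases stand closed on the table: one keeps the glaze test tiles, the other the forming tools, and one test tile has been put away with the tools by mistake. Lift the lids (each has a brass knob) to see which is which, take the stray tile out from among the tools and lay it gently, flat on the floor of the tile case beside the tiles there, then leave both cases fully shut. Don't shift or knock over the things standing around.

Things in the scene. Friction and masses are not known exactly. Their poses are not given: they have to be found in the camera images.
- tool_case: fixed beech case, 100 x 236 x 50 mm closed, holding a rubber kidney, a pencil and at first the stray tile; shut, it looks just like tile_case and their places swap at random. Origin: centre of the underside; x from front (knob side) to hinge side, y lengthwise, z up. Cork inner floor at z = 18 mm; walls 6 mm thick up to z = 32 mm, 14 mm over the cork (the lid is above), inside 88 (x) by 224 (y) mm
- tile_case: the other beech case, same sizes and axes as tool_case; two test tiles lie in it, one near each end, with 95 to 140 mm of free floor between them along y
- tool_case_lid (a joint): lid angle: 0 shut, 1.83 rad fully open (15 degrees past upright, where it stays by itself). Positive turns the knob up and away from the front. The hinge drags a little: between about 1.0 and 1.6 rad the lid may stay where it is left; let go below about 0.8 rad it sinks shut by itself, slowly. Moving it takes 1 to 3 N at the knob
- tile_case_lid (a joint): angle of the tile case's lid, as tool_case_lid
- tool_knob (a point): middle of the round head (24 mm across, 20 mm high, on a 13 mm neck) of the brass knob on the tool case's lid; moves with the lid. Shut: 35 mm in front of the case's middle (15 mm behind the lid's front edge), 73 mm above the table. The knob stands 32 mm high on the lid's top; this point is 23 mm above that top
- tile_knob (a point): middle of the head of the knob on the tile case's lid, as tool_knob
- tool_hinge (a point): on the tool case's hinge axis (along the case's y), midway: 52 mm behind the case's middle, 32 mm above the table. Lid shut, the knob point lies 87 mm in front of it and 41 mm above it, the lid's flat top 18 mm above it, the lid's front edge 102 mm in front of it
- tile_hinge (a point): on the hinge axis of the tile case, as tool_hinge
- stray_tile: the test tile to move: a flat ceramic tile 66 (its x) x 36 (its y) x 6 to 7 mm, 45 g, with a small hole at one end. Origin: centre of its underside. It lies flat in the tool case, its 36 mm width along the case's length
- tile_a: test tile of the same shape lying in the tile case, near its +y end; origin at the centre of its underside
- tile_b: test tile of the same shape lying in the tile case, near its -y end
- kidney: flat rubber kidney 46 x 88 x 6 mm, lying in the tool case at the other end from the tile; origin at the centre of its underside
- pencil: pencil 117 mm long, 7 mm thick, lying in the tool case in front of the kidney; origin on its underside, at the middle
- pinch_cup_1: pinched cup, 66 mm across, 57 mm high, at the back of the table; bystander, origin under its centre
- bisque_cup: bisque cup, 72 mm across, 80 mm high, at the back of the table; bystander
- jar_a: small screw-cap jar, 48 mm across, 68 mm high, at the back of the table; bystander
- jar_b: small screw-cap jar, 48 mm across, 68 mm high, in front of the cases; bystander
- tape_1: roll of tape lying flat, 104 mm across, 25 mm high, in front on the right; bystander

How it is judged:
At the end, for the whole second after the job is handed in: Both lids are shut (within 0.04 rad); the stray tile lies flat (within 0.08 rad) and still on the floor of the tile case (underside within 3.5 mm of it), on top of nothing; the two other tiles lie flat on the floor of the tile case, and the kidney and the pencil are still in the tool case (value of joint each of tool_case_lid, tile_case_lid below 0.04 rad and z of stray_tile in the frame of tile_case between 0.015 and 0.0215 m and x of stray_tile in the frame of tile_case between -0.04 and 0.04 m and y of stray_tile in the frame of tile_case between -0.095 and 0.095 m and horizontal distance between stray_tile and tile_a above 0.03 m and horizontal distance between stray_tile and tile_b above 0.03 m and angle between stray_tile's own z axis and vertical below 0.08 rad and z of each of tile_a, tile_b in the frame of tile_case below 0.0215 m and horizontal distance between each of tile_a, tile_b and tile_case below 0.11 m and horizontal distance between each of kidney, pencil and tool_case below 0.11 m and linear speed of stray_tile below 0.02 m/s and x of kidney in the frame of tool_case between -0.045 and 0.045 m and z of each of kidney, pencil in the frame of tool_case below 0.04 m and x of pencil in the frame of tool_case between -0.045 and 0.045 m); the robot touches nothing.
It fails at once if the tile is dropped (moves faster than 0.8 m/s without touching the fingers: a fall of more than about 3 cm) (linear speed of stray_tile above 0.8 m/s and contact force between stray_tile and the fingers below 0.01 N).
It fails at once if a bystander (cup, jar or tape) is shifted by more than 30 mm or tipped (distance of any of pinch_cup_1, bisque_cup, jar_a, jar_b, tape_1 from where it was at the start of the episode above 0.03 m or angle between any of pinch_cup_1, bisque_cup, jar_a, jar_b's own z axis and vertical above 0.6 rad).
It also fails if it takes over 69 s, if anything falls off the work surface, if the arm or the gripper's body presses on something with over 40 N, if the wrist force passes 120 N, or if a joint passes its speed limit or range.

## Working session

There is one attempt and no reset: what is moved stays moved. The work goes in short steps, Python scripts to look and compute and a shell command to move; the robot and the scene stay as the last step left them, time stands still between calls to the robot, and variables do not carry over. Pictures are saved under pics/ and viewed, at most 10 in all, crops included, and the job is handed in when it is done.

```bash
ls; mkdir -p pics; python3 - <<'E'
from rig import robot
import cv2,numpy as np
print(robot.nose_length); print(robot.get_obs())
ims=[]
for n in ("scene","top"):
    c=robot.camera(n); cv2.imwrite(f"pics/{n}0.png",c["pixels"][:,:,::-1])
    print(n,c["intrinsics"].tolist(),c["k1"],c["extrinsics"].round(4).tolist())
E
```

```text
pics
0.025
{'time': 0.0, 'q': array([-1.33349740e+00,  5.28458970e-01,  1.43391395e+00, -2.69731529e-06,
        1.18136155e+00, -1.78496995e-01]), 'joint_velocities': array([-0.00065423, -0.00079997, -0.00102184, -0.00032644, -0.00039381,
       -0.00052799]), 'joint_torque': array([ 2.09993250e-04, -4.40044534e+01, -1.76594424e+01,  6.32050401e-02,
        5.83366491e-02, -1.55919538e-04]), 'position': array([ 0.25231519, -0.57106606,  0.24657228]), 'tool_rot': array([ 9.78466278e-01,  2.06403964e-01, -3.27277890e-05, -1.07040884e-03]), 'ft_force': array([-0.60617081, -0.69870319, -0.38103042]), 'moment': array([ 0.01219461, -0.01729263, -0.03748509]), 'grip_force': 0.0, 'grip_width': 0.08733699043583561}
scene [[473.6223797754441, 0.0, 324.83675975877605], [0.0, 473.6223797754441, 196.91269812872852], [0.0, 0.0, 1.0]] -0.1309594800378656 [[0.79, -0.2782, 0.5464, -0.3194], [-0.6131, -0.3714, 0.6973, -1.055], [0.0089, -0.8858, -0.464, 0.7912], [0.0, 0.0, 0.0, 1.0]]
top [[454.4467111226937, 0.0, 322.7854769259817], [0.0, 454.4467111226937, 195.10529022069272], [0.0, 0.0, 1.0]] 0.02928104036867827 [[-0.0156, -0.994, 0.108, 0.3889], [-0.9998, 0.0165, 0.007, -0.024], [-0.0088, -0.1078, -0.9941, 1.1486], [0.0, 0.0, 0.0, 1.0]]
```

View pics/top0.png

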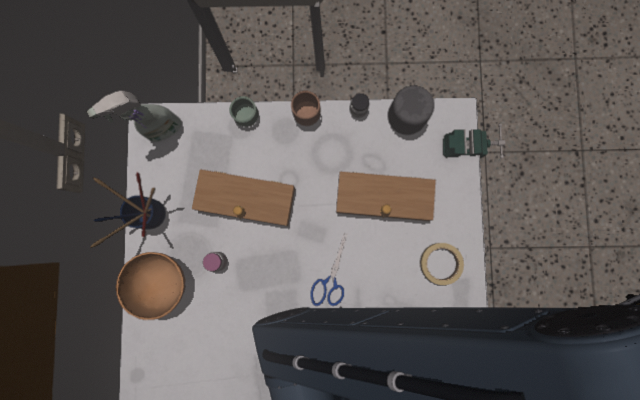

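View pics/scene0.png

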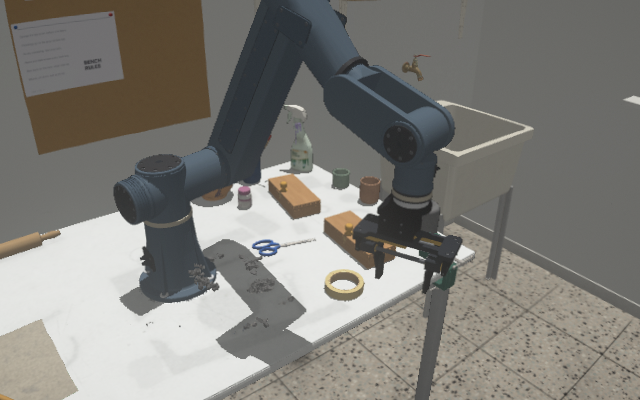

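The top view shows the two cases at about (243,197) and (386,196), with knobs near (238,211) and (387,210). Both knobs face the robot. The jar is at (213,262), the tape at (442,264), and the cups and jar are along the back at row ~108.

```bash
cat > h.py <<'E'
import numpy as np, cv2
from scipy.spatial.transform import Rotation as R
from rig import robot
def cam(n):
    o=robot.get_obs(); c=robot.camera(n)
    if n=="wrist":
        T=np.eye(4); T[:3,:3]=R.from_quat(o["tool_rot"]).as_matrix(); T[:3,3]=o["position"]; c["extrinsics"]=T@c["mount"]
    return c
def ray(c,uv):
    uv=np.asarray(uv,float).reshape(-1,2); K=c["intrinsics"]
    d=(uv-[K[0,2],K[1,2]])/[K[0,0],K[1,1]]; p=d.copy()
    for _ in range(20): p=d/(1+c["k1"]*(p**2).sum(1,keepdims=True))
    E=c["extrinsics"]; return E[:3,3],np.c_[p,np.ones(len(p))]@E[:3,:3].T
def onz(c,uv,z):
    o,d=ray(c,uv); return o+d*((z-o[2])/d[:,2:])
def go(p,yaw,pitch=0,pr=True):
    """shift (mm) / turn (deg) in tool axes to TCP p, tool down, tool y along world angle yaw(deg)+90"""
    o=robot.get_obs(); T=R.from_quat(o["tool_rot"])
    best=None
    for k in (0,180):
        # case axes: x at yaw; tool z down => tool x=case x, tool y=-case y (or both flipped)
        G=R.from_euler("z",yaw+k,degrees=True)*R.from_euler("y",pitch if k==0 else -pitch,degrees=True)*R.from_euler("x",180,degrees=True)
        r=(T.inv()*G).as_rotvec(degrees=True)
        if best is None or np.linalg.norm(r)<np.linalg.norm(best): best=r
    s=T.inv().apply(np.asarray(p)-o["position"])*1000
    print("shift",s.round(1),"turn",best.round(1),"t",round(o["time"],2)); return s,best
E
python3 - <<'E'
from h import *
c=cam("top"); im=c["pixels"]; hsv=cv2.cvtColor(im,cv2.COLOR_RGB2HSV)
print(hsv[197,220],hsv[211,238],hsv[196,420],hsv[210,387],hsv[150,300])
m=cv2.inRange(hsv,(5,80,40),(25,255,255))
cs,_=cv2.findContours(m,cv2.RETR_EXTERNAL,cv2.CHAIN_APPROX_NONE)
for k in cs:
    if cv2.contourArea(k)<1500: continue
    P=onz(c,k.reshape(-1,2),.05)[:,:2]
    r=cv2.minAreaRect((P*1000).astype(np.float32)); print(r, cv2.boxPoints(r).round(0).tolist())
k=cv2.inRange(hsv,(10,170,110),(30,255,255))
n,l,s,ce=cv2.connectedComponentsWithStats(k)
for i in range(1,n):
    if s[i,4]>20: print(s[i],ce[i].round(1),onz(c,ce[i],.078).round(4))
w=robot.camera("wrist"); print(w["mount"].round(4).tolist(),w["intrinsics"].tolist(),w["k1"])
E
```

```text
[ 13 105 133] [ 17 137 160] [ 13 104 135] [ 17 136 158] [173   6 168]
((272.01727294921875, 681.9658813476562), (169.0448760986328, 133.99351501464844), 0.16908951103687286) [[187.0, 749.0], [188.0, 615.0], [357.0, 615.0], [356.0, 749.0]]
((300.9416809082031, 398.69036865234375), (159.42611694335938, 154.06324768066406), 88.86869812011719) [[222.0, 321.0], [376.0, 317.0], [380.0, 477.0], [225.0, 480.0]]
((504.8955078125, -168.57461547851562), (232.13095092773438, 99.6440658569336), 84.09774017333984) [[443.0, -279.0], [543.0, -289.0], [566.0, -58.0], [467.0, -48.0]]
((507.2363586425781, 178.18663024902344), (234.91354370117188, 99.98145294189453), 79.19376373291016) [[436.0, 72.0], [534.0, 53.0], [578.0, 284.0], [480.0, 303.0]]
[[0.0001, -0.9682, -0.2503, 0.068], [1.0, -0.0001, 0.0007, -0.0005], [-0.0007, -0.2503, 0.9682, -0.1369], [0.0, 0.0, 0.0, 1.0]] [[326.2298940371733, 0.0, 317.346887228916], [0.0, 326.2298940371733, 197.4669134358981], [0.0, 0.0, 1.0]] -0.018611117260011485
```

```bash
python3 - <<'E'
from h import *
c=cam("top"); hsv=cv2.cvtColor(c["pixels"],cv2.COLOR_RGB2HSV)
for u,v in ((238,211),(387,210)):
    w=hsv[v-12:v+12,u-12:u+12]; m=cv2.inRange(w,(15,118,60),(30,255,255)); ys,xs=np.nonzero(m)
    q=[xs.mean()+u-12,ys.mean()+v-12]; print(len(xs),q,onz(c,q,.078).round(4))
go([.470,-.165,.18],-5.9)
E
```

```text
69 [np.float64(237.1304347826087), np.float64(210.0)] [[0.4732 0.1865 0.078 ]]
71 [np.float64(385.67605633802816), np.float64(208.7605633802817)] [[ 0.4704 -0.1642  0.078 ]]
shift [ 363.2 -283.8   67.4] turn [-0.1  0.  29.7] t 0.25
```

```bash
python3 -m crank '[30,-24,0,0,0,0,0, 60,-47,0,0,0,0,0, 90,-70,0,0,0,0,0, 120,-94,0,0,0,0,0, 150,-117,0,0,0,0,0]' && python3 -m crank '[30,-24,0,0,0,0,0, 60,-47,0,0,0,0,0, 90,-70,0,0,0,0,0, 120,-94,0,0,0,0,0, 150,-117,0,0,0,0,0]' && python3 -m crank '[13,-10,14,0,0,6,60, 26,-20,28,0,0,12,60, 39,-30,42,0,0,18,60, 52,-40,56,0,0,24,60, 63,-50,67,0,0,29.7,60]' && python3 - <<'E'
from h import *
c=cam("wrist"); cv2.imwrite("pics/w1.png",c["pixels"][:,:,::-1])
go([.470,-.165,.079],-5.9)
K=c["intrinsics"]
P=np.linalg.inv(c["extrinsics"])@[.470,-.165,.083,1]; print(P[:2]/P[2]*K[0,0]+K[:2,2])
E
```

```text
time: 0.67
position: [0.3428, -0.4024, 0.2474]
tool_rot: [0.979, 0.206, 0.0, -0.0]
ft_force: [0.7, -0.1, -0.2]
grip_width: 0.0868
grip_force: 0.0
time: 1.08
position: [0.4328, -0.2347, 0.2477]
tool_rot: [0.979, 0.206, 0.0, -0.0]
ft_force: [0.8, -0.7, 0.4]
grip_width: 0.0874
grip_force: 0.0
time: 1.5
position: [0.4702, -0.1643, 0.1797]
tool_rot: [0.999, -0.054, -0.0, -0.0]
ft_force: [0.0, -1.1, 0.1]
grip_width: 0.0679
grip_force: 0.0
shift [ 1.3  3.7 99. ] turn [-0.2  0.2 -0.4] t 1.55
[318.73957491 207.37191614]
```

View pics/w1.png

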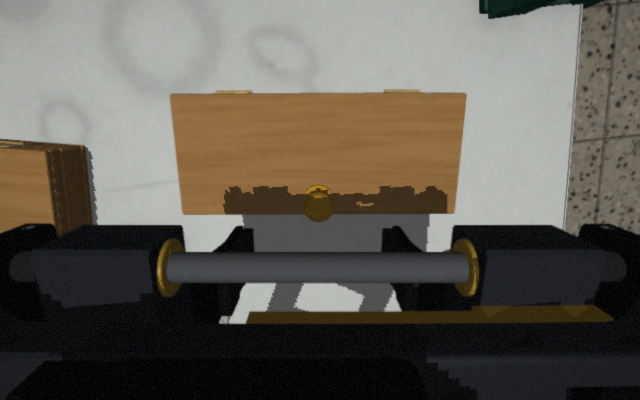

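The wrist view shows the knob at (318,203) against a predicted (319,207), and the case edges are level, so the alignment is good. Next I go down and grip.

```bash
python3 -m crank '[0,0,25,0,0,0,90, 0,1,50,0,0,0,90, 0,2,75,0,0,0,90, 1,2,97,0,0,0,90, 1,2,97,0,0,0,90]' 8 && python3 -m crank '[0,0,0,0,0,0,220, 0,0,0,0,0,0,220, 0,0,0,0,0,0,220, 0,0,0,0,0,0,220, 0,0,0,0,0,0,220]' 8
```

```text
time: 1.97
position: [0.4687, -0.1667, 0.0805]
tool_rot: [0.999, -0.051, -0.003, -0.002]
ft_force: [0.0, 0.3, 0.7]
grip_width: 0.0568
grip_force: 0.0
time: 2.38
position: [0.4712, -0.1677, 0.0848]
tool_rot: [0.999, -0.051, 0.001, 0.001]
ft_force: [-0.8, 0.0, -0.3]
grip_width: 0.031
grip_force: 0.0
```

```bash
python3 -m crank '[0,0,0,0,0,0,220, 0,0,0,0,0,0,220, 0,0,0,0,0,0,220, 0,0,0,0,0,0,220, 0,0,0,0,0,0,220]' 8
```

```text
time: 2.8
position: [0.4713, -0.1652, 0.0845]
tool_rot: [0.999, -0.052, 0.001, -0.002]
ft_force: [4.2, 9.0, 5.3]
grip_width: 0.023
grip_force: 8.0
```

```bash
python3 -m crank '[6,-1,-11,0,0,0,220, 13.5,-1,-21,0,0,0,220, 22.3,-1,-30.2,0,0,0,220, 32.1,-1,-38,0,0,0,220, 42.9,-1,-44.5,0,0,0,220]' 8 && python3 -m crank '[11.5,0,-5,0,0,0,220, 23.6,0,-8.5,0,0,0,220, 36,0,-10.4,0,0,0,220, 48.6,0,-10.6,0,0,0,220, 61,0,-9.2,0,0,0,220]'
```

```text
time: 3.22
position: [0.5114, -0.1691, 0.1286]
tool_rot: [0.999, -0.051, -0.003, -0.001]
ft_force: [-3.4, 1.9, -0.5]
grip_width: 0.0235
grip_force: 8.0
time: 3.63
position: [0.5743, -0.1757, 0.1386]
tool_rot: [0.999, -0.051, 0.0, -0.001]
ft_force: [-0.3, 2.5, 0.7]
grip_width: 0.023
grip_force: 8.0
```

Now the rest of the arc, then release and rise clear.

```bash
python3 -m crank '[12,0,3,0,0,0,220, 24,0,7.7,0,0,0,220, 35,0,13.7,0,0,0,220, 45,0,20.5,0,0,0,220, 45.5,0,21,0,0,0,220]' && python3 -m crank '[0,0,0,0,0,0,120, 0,0,0,0,0,0,120, 0,0,0,0,0,0,120, 0,0,-15,0,0,0,120, 0,0,-40,0,0,0,120]' && python3 -m crank '[-5,0,-30,0,0,0,60, -20,0,-60,0,0,0,60, -50,-20,-80,0,0,0,60, -80,-50,-80,0,0,0,60, -110,-80,-80,0,0,0,60]' && python3 - <<'E'
from h import *
c=cam("wrist"); cv2.imwrite("pics/w2.png",c["pixels"][:,:,::-1])
c=cam("top"); cv2.imwrite("pics/t2.png",c["pixels"][60:300,150:470,::-1].repeat(2,0).repeat(2,1))
E
```

```text
time: 4.05
position: [0.6208, -0.1806, 0.1161]
tool_rot: [0.999, -0.051, 0.001, -0.001]
ft_force: [3.0, 4.6, 3.4]
grip_width: 0.0236
grip_force: 8.0
time: 4.47
position: [0.6165, -0.1814, 0.1536]
tool_rot: [0.999, -0.051, -0.004, -0.001]
ft_force: [0.0, -0.2, -0.6]
grip_width: 0.0439
grip_force: 0.0
time: 4.88
position: [0.5184, -0.0928, 0.2379]
tool_rot: [0.999, -0.053, 0.002, 0.001]
ft_force: [0.6, 1.2, -0.5]
grip_width: 0.0653
grip_force: 0.0
```

View pics/w2.png

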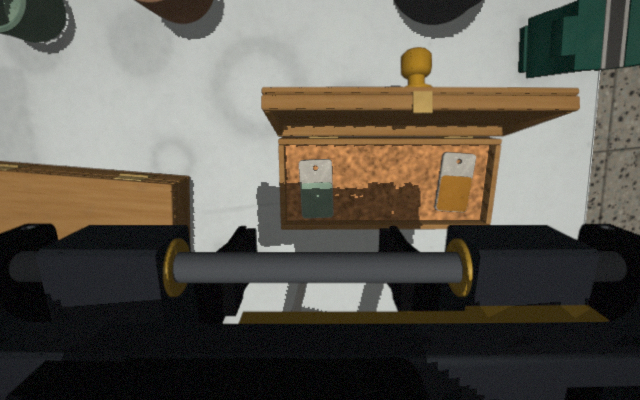

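The lid stays open, and the right-hand case is the tile case. Its tiles are at about (317,188) and (456,182), with free floor between columns 333 and 437. Next is the left case, which holds the tools.

```bash
python3 - <<'E'
from h import *
c=cam("wrist")
# inner floor corners/tile edges typed from the picture
for n,uv,z in (("tileL right edge mid",(333,188),.0245),("tileR left edge mid",(438.5,182),.0245),("inner wall left back top",(286,141),.032),("inner right back top",(496,141),.032),("inner front left top",(284,223),.032),("tileL c",(316,189),.0245),("tileR c",(456,182),.0245),("knob",(416,62),.105)):
    print(n,onz(c,uv,z)[0].round(4))
go([.473,.186,.18],-10.8)
E
```

```text
tileL right edge mid [ 0.4962 -0.1019  0.0245]
tileR left edge mid [ 0.4916 -0.217   0.0245]
inner wall left back top [ 0.5525 -0.0579  0.032 ]
inner right back top [ 0.5312 -0.274   0.032 ]
inner front left top [ 0.4639 -0.0446  0.032 ]
tileL c [ 0.497  -0.0833  0.0245]
tileR c [ 0.4897 -0.236   0.0245]
knob [ 0.6081 -0.1719  0.105 ]
shift [ -69.5 -270.2   56.6] turn [-0.   0.2  5. ] t 5.03
```

```bash
python3 -m crank '[-10,-36,0,0,0,0,60, -20,-72,0,0,0,0,60, -30,-108,0,0,0,0,60, -40,-144,0,0,0,0,60, -50,-180,0,0,0,0,60]' && python3 -m crank '[-10,-36,10,0,0,2.5,60, -20,-72,25,0,0,5,60, -20,-90,40,0,0,5,60, -20,-90,56,0,0,5,60, -20,-90,56,0,0,5,60]' && python3 - <<'E'
from h import *
c=cam("wrist"); cv2.imwrite("pics/w3.png",c["pixels"][:,:,::-1])
go([.473,.1855,.081],-10.8)
K=c["intrinsics"]
P=np.linalg.inv(c["extrinsics"])@[.473,.1855,.083,1]; print(P[:2]/P[2]*K[0,0]+K[:2,2])
im=c["pixels"].astype(int); hsv=cv2.cvtColor(c["pixels"],cv2.COLOR_RGB2HSV)
w=cv2.inRange(hsv,(15,150,60),(30,255,255))[150:222,280:360]; ys,xs=np.nonzero(w); print(len(xs),xs.mean()+280,ys.mean()+150,ys.min()+150,ys.max()+150)
m=cv2.inRange(hsv,(5,80,40),(25,255,255)); 
for u in (220,260,380,420): print(u,[v for v in range(40,225) if m[v,u]][:1])
E
```

```text
time: 5.45
position: [0.4887, 0.0925, 0.2364]
tool_rot: [0.999, -0.052, 0.001, 0.0]
ft_force: [-0.3, -0.2, -0.3]
grip_width: 0.0664
grip_force: 0.0
time: 5.87
position: [0.4764, 0.184, 0.1778]
tool_rot: [0.996, -0.094, -0.002, 0.001]
ft_force: [-1.5, -0.7, 0.4]
grip_width: 0.0667
grip_force: 0.0
shift [-4.1 -1.4 98. ] turn [ 0.1  0.1 -0. ] t 5.92
[316.32285322 212.1694796 ]
1258 317.050079491256 201.681240063593 150 221
220 [95]
260 [98]
380 [98]
420 [98]
```

```bash
python3 -m crank '[0,0,25,0,0,0,110, -1,0,50,0,0,0,110, -2,0,75,0,0,0,110, -3,-1,98,0,0,0,110, -3,-1,98,0,0,0,110]' 8 && python3 -m crank '[0,0,0,0,0,0,220, 0,0,0,0,0,0,220, 0,0,0,0,0,0,220, 0,0,0,0,0,0,220, 0,0,0,0,0,0,220]' && python3 -m crank '[0,0,0,0,0,0,220, 0,0,0,0,0,0,220, 0,0,0,0,0,0,220, 0,0,0,0,0,0,220, 0,0,0,0,0,0,220]' 8
```

```text
time: 6.33
position: [0.4734, 0.1837, 0.0797]
tool_rot: [0.995, -0.096, -0.003, 0.001]
ft_force: [-0.2, 0.1, -0.1]
grip_width: 0.0506
grip_force: 0.0
time: 6.75
position: [0.4753, 0.1855, 0.0836]
tool_rot: [0.995, -0.095, 0.001, -0.001]
ft_force: [1.0, 8.7, 1.5]
grip_width: 0.0239
grip_force: 4.8
time: 7.17
position: [0.4754, 0.1859, 0.0834]
tool_rot: [0.995, -0.095, 0.002, -0.001]
ft_force: [-1.3, 3.0, 6.1]
grip_width: 0.0228
grip_force: 8.0
```

```bash
python3 -m crank '[6,-1,-11,0,0,0,220, 13.5,-1,-21,0,0,0,220, 22.3,-1,-30.2,0,0,0,220, 32.1,-1,-38,0,0,0,220, 42.9,-1,-44.5,0,0,0,220]' 8 && python3 -m crank '[11.5,0,-5,0,0,0,220, 23.6,0,-8.5,0,0,0,220, 36,0,-10.4,0,0,0,220, 48.6,0,-10.6,0,0,0,220, 61,0,-9.2,0,0,0,220]' && python3 -m crank '[12,0,3,0,0,0,220, 24,0,7.7,0,0,0,220, 35,0,13.7,0,0,0,220, 45,0,20.5,0,0,0,220, 45.5,0,21,0,0,0,220]' && python3 -m crank '[0,0,0,0,0,0,120, 0,0,0,0,0,0,120, 0,0,0,0,0,0,120, 0,0,-15,0,0,0,120, 0,0,-40,0,0,0,120]' && python3 -m crank '[-10,0,-30,0,0,0,60, -30,0,-60,0,0,0,60, -70,0,-70,0,0,0,60, -110,0,-70,0,0,0,60, -125,0,-70,0,0,0,60]' && python3 - <<'E'
from h import *
c=cam("wrist"); cv2.imwrite("pics/w4.png",c["pixels"][:,:,::-1])
print(robot.get_obs()["position"])
E
```

```text
time: 7.58
position: [0.5144, 0.1786, 0.1271]
tool_rot: [0.996, -0.095, -0.003, 0.0]
ft_force: [-2.8, 3.7, 0.8]
grip_width: 0.0232
grip_force: 8.0
time: 8.0
position: [0.577, 0.1667, 0.1372]
tool_rot: [0.996, -0.094, 0.0, 0.0]
ft_force: [-0.1, 1.1, 1.7]
grip_width: 0.023
grip_force: 8.0
time: 8.42
position: [0.6234, 0.1579, 0.1145]
tool_rot: [0.995, -0.095, 0.001, -0.0]
ft_force: [1.7, 0.2, 3.7]
grip_width: 0.0227
grip_force: 8.0
time: 8.83
position: [0.6177, 0.1577, 0.1517]
tool_rot: [0.995, -0.095, -0.005, 0.001]
ft_force: [-0.0, -0.4, -0.6]
grip_width: 0.0439
grip_force: 0.0
time: 9.25
position: [0.4914, 0.1821, 0.2251]
tool_rot: [0.996, -0.094, -0.003, 0.001]
ft_force: [-1.3, 1.0, -1.0]
grip_width: 0.0648
grip_force: 0.0
[0.48989406 0.18238743 0.22463803]
```

View pics/w4.png

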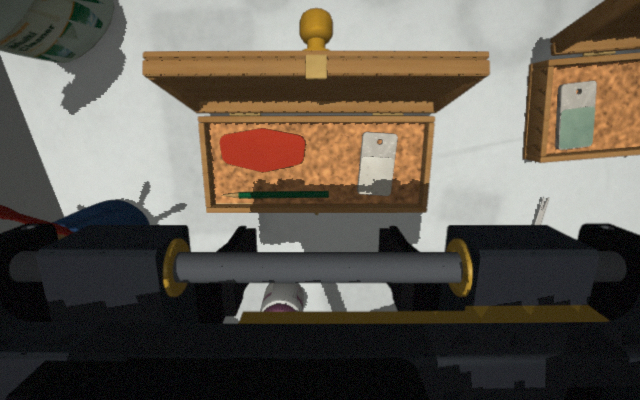

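The left case is the tool case. The stray tile is at about (377,163), with its corners near (363,132), (397,135), (392,195) and (358,191). The kidney is at (263,149) and the pencil at row 194, ending at column 329.

```bash
python3 - <<'E'
from h import *
c=cam("wrist"); hsv=cv2.cvtColor(c["pixels"],cv2.COLOR_RGB2HSV)
m=np.zeros((400,640),np.uint8); m[122:204,345:412]=cv2.inRange(hsv,(0,0,40),(180,75,255))[122:204,345:412]
m=cv2.morphologyEx(m,cv2.MORPH_OPEN,np.ones((3,3))); m=cv2.morphologyEx(m,cv2.MORPH_CLOSE,np.ones((9,9)))
k=max(cv2.findContours(m,cv2.RETR_EXTERNAL,cv2.CHAIN_APPROX_NONE)[0],key=cv2.contourArea)
print(cv2.boundingRect(k))
P=onz(c,k.reshape(-1,2),.0245)[:,:2]; r=cv2.minAreaRect((P*1000).astype(np.float32)); print(r)
b=cv2.boxPoints(r); print(b.round(1).tolist())
for n,uv in (("wallR front inner",(425,207)),("wallR back inner",(429,119)),("wallL",(212,207)),("pencil tip",(329,194))): print(n,onz(c,uv,.032)[0].round(4))
e=max([b[1]-b[0],b[2]-b[1]],key=np.linalg.norm); e=e*np.sign(e[0]); yaw=np.degrees(np.arctan2(e[1],e[0])); print("yaw",yaw)
x,y=np.array(r[0])/1000
go([x,y,.12],yaw)
E
```

```text
(357, 130, 41, 64)
((494.5589904785156, 118.47734069824219), (36.3023567199707, 65.27919006347656), 75.44422912597656)
[[458.3999938964844, 109.0999984741211], [521.5999755859375, 92.69999694824219], [530.7000122070312, 127.80000305175781], [467.5, 144.1999969482422]]
wallR front inner [0.4396 0.076  0.032 ]
wallR back inner [0.5291 0.0628 0.032 ]
wallL [0.4816 0.2966 0.032 ]
pencil tip [0.4725 0.173  0.032 ]
yaw -14.555767
shift [ 13.4  62.1 104.8] turn [0.1 0.3 3.8] t 9.35
```

```bash
python3 -m crank '[4,20,25,0,0,1,115, 8,40,50,0,0,2,115, 13.4,62,80,0,0,3.8,115, 13.4,62,105,0,0,3.8,115, 13.4,62,105,0,0,3.8,115]' 10 && python3 -m crank '[0,0,20,0,0,0,115, 0,0,40,0,0,0,115, 0,0,55,0,0,0,115, 0,0,60,0,0,0,115, 0,0,60,0,0,0,115]' && python3 - <<'E'
from h import *
go([.4946,.1185,.046],-14.6)
E
```

```text
time: 9.77
position: [0.4978, 0.1166, 0.1157]
tool_rot: [0.992, -0.129, -0.005, 0.001]
ft_force: [-0.0, 0.8, -1.4]
grip_width: 0.0488
grip_force: 0.0
time: 10.18
position: [0.5002, 0.1185, 0.0595]
tool_rot: [0.992, -0.127, -0.001, 0.0]
ft_force: [0.1, -0.1, -0.8]
grip_width: 0.0476
grip_force: 0.0
shift [-5.4  1.4 13.5] turn [ 0.   0.1 -0. ] t 10.18
```

```bash
python3 -m crank '[-1,0,4,0,0,0,115, -2,1,8,0,0,0,115, -3,1,11,0,0,0,115, -3,1,13,0,0,0,115, -3,1,13,0,0,0,115]' && python3 -m crank '[0,0,0,0,0,0,150, 0,0,0,0,0,0,180, 0,0,0,0,0,0,180, 0,0,0,0,0,0,180, 0,0,0,0,0,0,180]' 15
```

```text
time: 10.6
position: [0.4966, 0.1181, 0.047]
tool_rot: [0.992, -0.128, -0.0, 0.0]
ft_force: [-0.6, 0.1, -0.2]
grip_width: 0.0479
grip_force: 0.0
time: 11.02
position: [0.4969, 0.118, 0.0471]
tool_rot: [0.992, -0.128, 0.0, -0.0]
ft_force: [-0.2, -1.0, 0.8]
grip_width: 0.0351
grip_force: 15.0
```

```bash
python3 -m crank '[0,0,0,0,0,0,130, 0,0,0,0,0,0,130, 0,0,1.5,0,0,0,130, 0,0,3,0,0,0,130, 0,0,3,0,0,0,130]' && python3 -m crank '[0,0,0,0,0,0,180, 0,0,0,0,0,0,180, 0,0,0,0,0,0,180, 0,0,0,0,0,0,180, 0,0,0,0,0,0,180]' 20
```

```text
time: 11.43
position: [0.4965, 0.118, 0.0436]
tool_rot: [0.992, -0.128, -0.0, 0.0]
ft_force: [-0.0, -0.1, -0.4]
grip_width: 0.0427
grip_force: 0.0
time: 11.85
position: [0.4967, 0.1181, 0.0439]
tool_rot: [0.992, -0.128, -0.0, 0.0]
ft_force: [-0.6, -0.5, -0.1]
grip_width: 0.0353
grip_force: 20.0
```

```bash
python3 -m crank '[0,0,-5,0,0,0,180, 0,0,-20,0,0,0,180, 0,0,-40,0,0,0,180, 0,0,-65,0,0,0,180, 0,0,-85,0,0,0,180]' && python3 -m crank '[0,0,0,0,0,2,180, 0,0,-10,0,0,0,180, 0,0,-10,0,0,0,180, 0,0,-10,0,0,0,180, 0,0,-10,0,0,0,180]' && python3 - <<'E'
from h import *
c=cam("wrist"); cv2.imwrite("pics/w5.png",c["pixels"][:,:,::-1])
go([.506,-.161,.10],-5.9)
E
```

```text
time: 12.27
position: [0.4968, 0.118, 0.1304]
tool_rot: [0.992, -0.128, 0.0, -0.0]
ft_force: [-0.1, -0.5, -1.2]
grip_width: 0.036
grip_force: 20.0
time: 12.68
position: [0.4965, 0.118, 0.1388]
tool_rot: [0.992, -0.128, -0.0, 0.0]
ft_force: [-0.9, 0.0, -1.2]
grip_width: 0.0354
grip_force: 20.0
shift [ 80.2 267.4  38.5] turn [ 0.   0.1 -8.8] t 12.73
```

```bash
python3 -m crank '[5,16,0,0,0,0,180, 13,43,0,0,0,0,180, 22,73,0,0,0,0,180, 31,103,0,0,0,0,180, 40,134,0,0,0,0,180]' && python3 -m crank '[9,30,0,0,0,-2,180, 18,60,0,0,0,-4,180, 27,90,0,0,0,-6,180, 35,117,0,0,0,-8,180, 40,133,0,0,0,-8.8,180]' && python3 -m crank '[0,0,0,0,0,0,180, 0,0,0,0,0,0,180, 0,0,0,0,0,0,180, 0,0,0,0,0,0,180, 0,0,0,0,0,0,180]' && python3 - <<'E'
from h import *
c=cam("wrist"); cv2.imwrite("pics/w6.png",c["pixels"][:,:,::-1])
go([.506,-.161,.0455],-5.9)
E
```

```text
time: 13.15
position: [0.501, -0.0227, 0.1382]
tool_rot: [0.992, -0.127, -0.001, -0.0]
ft_force: [1.5, -0.1, -0.8]
grip_width: 0.036
grip_force: 20.0
time: 13.57
position: [0.5067, -0.1637, 0.1383]
tool_rot: [0.999, -0.052, 0.0, 0.0]
ft_force: [0.2, 0.6, -1.0]
grip_width: 0.0356
grip_force: 20.0
time: 13.98
position: [0.5062, -0.1591, 0.1387]
tool_rot: [0.999, -0.051, -0.001, -0.0]
ft_force: [0.5, -0.1, -1.3]
grip_width: 0.0358
grip_force: 20.0
shift [-0.1  1.8 93.4] turn [-0.   0.   0.1] t 14.03
```

View pics/w6.png

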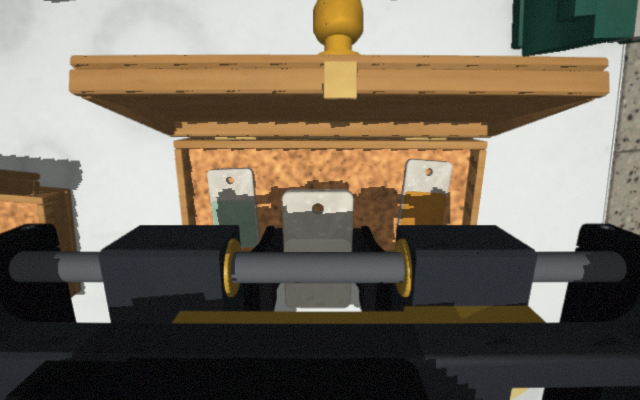

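The tile is held level at about (318,250), centred between the two others at (232,205) and (425,200). Lowering it, slowly at the end.

```bash
python3 -m crank '[0,0,15,0,0,0,180, 0,1,32,0,0,0,180, 0,1,50,0,0,0,180, 0,1,65,0,0,0,180, 0,1,75,0,0,0,180]' && python3 -m crank '[0,0,4,0,0,0,180, 0,0,8,0,0,0,180, 0,0,12,0,0,0,180, 0,0,15,0,0,0,180, 0,0,17,0,0,0,180]' && python3 -m crank '[0,0,0.5,0,0,0,180, 0,0,1,0,0,0,180, 0,0,1.5,0,0,0,180, 0,0,2,0,0,0,180, 0,0,2,0,0,0,180]'
```

```text
time: 14.45
position: [0.5059, -0.1605, 0.0627]
tool_rot: [0.999, -0.051, -0.001, -0.0]
ft_force: [-0.1, 0.1, -0.4]
grip_width: 0.0359
grip_force: 20.0
time: 14.87
position: [0.5067, -0.1616, 0.0471]
tool_rot: [0.999, -0.051, 0.0, 0.0]
ft_force: [-0.6, 0.2, -0.6]
grip_width: 0.0358
grip_force: 20.0
time: 15.28
position: [0.5064, -0.1616, 0.045]
tool_rot: [0.999, -0.051, 0.0, 0.0]
ft_force: [-0.4, -0.6, -1.4]
grip_width: 0.0357
grip_force: 20.0
```

```bash
python3 -m crank '[0,0,0.4,0,0,0,180, 0,0,0.8,0,0,0,180, 0,0,1.2,0,0,0,180, 0,0,1.2,0,0,0,180, 0,0,1.2,0,0,0,180]' && python3 -m crank '[0,0,0,0,0,0,145, 0,0,0,0,0,0,140, 0,0,0,0,0,0,130, 0,0,0,0,0,0,125, 0,0,0,0,0,0,125]' && python3 -m crank '[0,0,-4,0,0,0,125, 0,0,-20,0,0,0,125, 0,0,-45,0,0,0,125, 0,0,-75,0,0,0,125, 0,0,-105,0,0,0,125]' && python3 -m crank '[-20,0,-20,0,0,0,180, -40,0,-40,0,0,0,220, -40,0,-40,0,0,0,255, -40,0,-40,0,0,0,255, -40,0,-40,0,0,0,255]' && python3 - <<'E'
from h import *
c=cam("wrist"); cv2.imwrite("pics/w7.png",c["pixels"][:,:,::-1])
print(robot.get_obs()["position"])
E
```

```text
time: 15.7
position: [0.5064, -0.1615, 0.0438]
tool_rot: [0.999, -0.051, 0.0, 0.0]
ft_force: [0.6, -0.4, 1.3]
grip_width: 0.0357
grip_force: 20.0
time: 16.12
position: [0.5064, -0.1615, 0.0437]
tool_rot: [0.999, -0.051, -0.0, -0.0]
ft_force: [0.5, -0.2, 0.3]
grip_width: 0.0433
grip_force: 0.0
time: 16.53
position: [0.5058, -0.1612, 0.1496]
tool_rot: [0.999, -0.051, -0.001, -0.0]
ft_force: [0.4, -0.5, 0.4]
grip_width: 0.0446
grip_force: 0.0
time: 16.95
position: [0.4671, -0.1576, 0.1887]
tool_rot: [0.999, -0.051, 0.001, 0.0]
ft_force: [0.2, 0.7, -1.0]
grip_width: 0.0192
grip_force: 0.0
[ 0.4671305  -0.15758937  0.18818262]
```

View pics/w7.png

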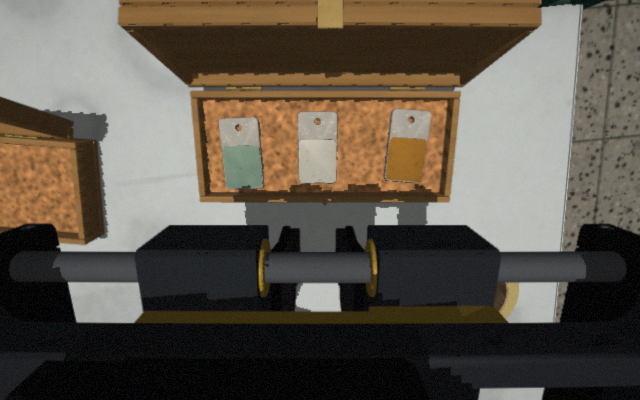

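The stray tile lies flat at (318,147), clear of the tiles at (241,152) and (408,145). Next I re-grip the tile case's knob to swing its lid shut.

```bash
python3 - <<'E'
from h import *
go([.6195,-.181,.116],-5.9)
E
```

```text
shift [154.    7.7  72.2] turn [-0. -0.  0.] t 17.0
```

```bash
python3 -m crank '[30,2,0,0,0,0,120, 65,4,0,0,0,0,120, 100,6,0,0,0,0,120, 135,8,0,0,0,0,120, 154,8,0,0,0,0,120]' 8 && python3 -m crank '[0,0,0,0,0,0,120, 0,0,20,0,0,0,120, 0,0,45,0,0,0,120, 0,0,65,0,0,0,120, 0,0,72,0,0,0,120]' && python3 -m crank '[0,0,0,0,0,0,220, 0,0,0,0,0,0,220, 0,0,0,0,0,0,220, 0,0,0,0,0,0,220, 0,0,0,0,0,0,220]' 8
```

```text
time: 17.42
position: [0.6234, -0.1821, 0.1871]
tool_rot: [0.999, -0.051, 0.001, 0.0]
ft_force: [-0.4, 0.3, 0.4]
grip_width: 0.0401
grip_force: 0.0
time: 17.83
position: [0.6159, -0.1796, 0.112]
tool_rot: [0.999, -0.051, -0.004, -0.002]
ft_force: [-0.3, 0.8, -0.1]
grip_width: 0.046
grip_force: 0.0
time: 18.25
position: [0.62, -0.1804, 0.1182]
tool_rot: [0.999, -0.052, 0.001, -0.001]
ft_force: [0.9, 2.6, 1.9]
grip_width: 0.0229
grip_force: 8.0
```

```bash
python3 -m crank '[-10,0,-7.5,0,0,0,220, -21,0,-13.5,0,0,0,220, -33,0,-18,0,0,0,220, -45,0,-21.2,0,0,0,220, -57.6,0,-22.6,0,0,0,220]' && python3 -m crank '[-12.6,0,0.2,0,0,0,220, -25,0,2,0,0,0,220, -37,0,5.6,0,0,0,220, -48.6,0,10.6,0,0,0,220, -59.4,0,17,0,0,0,220]' && python3 -m crank '[-9.8,0,7.8,0,0,0,220, -18.6,0,17,0,0,0,220, -26,0,27,0,0,0,220, -30,0,33.5,0,0,0,220, -32,0,37,0,0,0,220]'
```

```text
time: 18.67
position: [0.5615, -0.1743, 0.1403]
tool_rot: [0.999, -0.051, 0.001, -0.0]
ft_force: [1.2, 2.4, -6.9]
grip_width: 0.0233
grip_force: 8.0
time: 19.08
position: [0.5029, -0.1683, 0.1231]
tool_rot: [0.999, -0.052, 0.002, -0.0]
ft_force: [4.3, 4.7, -4.9]
grip_width: 0.0234
grip_force: 8.0
time: 19.5
position: [0.4713, -0.1651, 0.0855]
tool_rot: [0.999, -0.052, 0.001, -0.0]
ft_force: [4.2, 5.2, -1.1]
grip_width: 0.0232
grip_force: 8.0
```

```bash
python3 -m crank '[0,0,1,0,0,0,220, 0,0,2,0,0,0,220, 0,0,3,0,0,0,220, 0,0,3,0,0,0,220, 0,0,3,0,0,0,220]' && python3 -m crank '[0,0,0,0,0,0,120, 0,0,0,0,0,0,120, 0,0,0,0,0,0,120, 0,0,0,0,0,0,120, 0,0,-20,0,0,0,120]' && python3 -m crank '[0,0,-25,0,0,0,120, 0,0,-55,0,0,0,120, 0,0,-90,0,0,0,120, 0,0,-100,0,0,0,120, 0,0,-100,0,0,0,120]' && python3 - <<'E'
from h import *
go([.622,.158,.200],-10.8)
E
```

```text
time: 19.92
position: [0.4712, -0.165, 0.0841]
tool_rot: [0.999, -0.052, 0.001, -0.0]
ft_force: [0.1, 5.7, 7.9]
grip_width: 0.023
grip_force: 8.0
time: 20.33
position: [0.469, -0.1652, 0.1002]
tool_rot: [0.999, -0.051, -0.003, -0.001]
ft_force: [0.6, 0.5, -0.4]
grip_width: 0.0441
grip_force: 0.0
time: 20.75
position: [0.4726, -0.1672, 0.2054]
tool_rot: [0.999, -0.051, 0.003, 0.002]
ft_force: [-0.3, 1.2, 0.6]
grip_width: 0.0459
grip_force: 0.0
shift [ 115.3 -338.8    5. ] turn [ 0.2 -0.4  4.9] t 20.75
```

```bash
python3 -m crank '[10,-30,0,0,0,0,120, 22,-65,0,0,0,0,120, 34,-100,0,0,0,0,120, 46,-135,0,0,0,0,120, 58,-170,0,0,0,0,120]' && python3 -m crank '[12,-35,0,0,0,1,120, 24,-70,0,0,0,2,120, 36,-105,0,0,0,3,120, 48,-140,0,0,0,4,120, 57,-169,0,0,0,4.9,120]' && python3 -m crank '[0,0,0,0,0,0,120, 0,0,0,0,0,0,120, 0,0,0,0,0,0,120, 0,0,0,0,0,0,120, 0,0,0,0,0,0,120]' && python3 - <<'E'
from h import *
go([.6225,.158,.1155],-10.8)
E
```

```text
time: 21.17
position: [0.5454, -0.0013, 0.2007]
tool_rot: [0.999, -0.052, -0.002, -0.0]
ft_force: [0.4, -0.5, 0.1]
grip_width: 0.0461
grip_force: 0.0
time: 21.58
position: [0.62, 0.1618, 0.2003]
tool_rot: [0.996, -0.094, -0.001, 0.0]
ft_force: [0.5, -0.9, 0.3]
grip_width: 0.0458
grip_force: 0.0
time: 22.0
position: [0.6193, 0.1581, 0.2019]
tool_rot: [0.995, -0.095, -0.001, 0.0]
ft_force: [-1.1, 0.1, -0.2]
grip_width: 0.0461
grip_force: 0.0
shift [ 3.3 -0.6 86.4] turn [ 0.   0.1 -0.1] t 22.0
```

```bash
python3 -m crank '[2,0,20,0,0,0,120, 3,0,45,0,0,0,120, 3,0,70,0,0,0,120, 3,0,86,0,0,0,120, 3,0,86,0,0,0,120]' && python3 -m crank '[0,0,0,0,0,0,220, 0,0,0,0,0,0,220, 0,0,0,0,0,0,220, 0,0,0,0,0,0,220, 0,0,0,0,0,0,220]' 8
```

```text
time: 22.42
position: [0.6198, 0.1574, 0.1126]
tool_rot: [0.995, -0.095, -0.004, 0.001]
ft_force: [-0.9, 0.1, -0.5]
grip_width: 0.0461
grip_force: 0.0
time: 22.83
position: [0.6236, 0.158, 0.1179]
tool_rot: [0.996, -0.093, 0.001, 0.001]
ft_force: [0.3, -1.8, 3.5]
grip_width: 0.023
grip_force: 8.0
```

```bash
python3 -m crank '[-10,0,-7.5,0,0,0,220, -21,0,-13.5,0,0,0,220, -33,0,-18,0,0,0,220, -45,0,-21.2,0,0,0,220, -57.6,0,-22.6,0,0,0,220]' && python3 -m crank '[-12.6,0,0.2,0,0,0,220, -25,0,2,0,0,0,220, -37,0,5.6,0,0,0,220, -48.6,0,10.6,0,0,0,220, -59.4,0,17,0,0,0,220]' && python3 -m crank '[-9.8,0,7.8,0,0,0,220, -18.6,0,17,0,0,0,220, -26,0,27,0,0,0,220, -30,0,33.5,0,0,0,220, -32,0,37,0,0,0,220]' && python3 -m crank '[0,0,1,0,0,0,220, 0,0,2,0,0,0,220, 0,0,3,0,0,0,220, 0,0,3,0,0,0,220, 0,0,3,0,0,0,220]'
```

```text
time: 23.25
position: [0.565, 0.1692, 0.1403]
tool_rot: [0.996, -0.094, 0.0, 0.001]
ft_force: [0.7, -4.0, -3.5]
grip_width: 0.0231
grip_force: 8.0
time: 23.67
position: [0.5067, 0.1803, 0.1225]
tool_rot: [0.996, -0.093, 0.001, 0.001]
ft_force: [2.4, -5.7, -5.4]
grip_width: 0.0232
grip_force: 8.0
time: 24.08
position: [0.4761, 0.1862, 0.0852]
tool_rot: [0.996, -0.093, 0.001, 0.001]
ft_force: [1.6, -8.7, 10.1]
grip_width: 0.0234
grip_force: 8.0
time: 24.5
position: [0.4759, 0.1862, 0.0839]
tool_rot: [0.996, -0.093, 0.001, 0.001]
ft_force: [-0.7, -7.4, 8.0]
grip_width: 0.0233
grip_force: 8.0
```

Shut, and the lid pushes back at the stop. Now I release, rise and move back, then check both cases from the scene camera.

```bash
python3 -m crank '[0,0,0,0,0,0,120, 0,0,0,0,0,0,120, 0,0,0,0,0,0,120, 0,0,0,0,0,0,120, 0,0,-20,0,0,0,120]' && python3 -m crank '[0,0,-25,0,0,0,120, 0,0,-55,0,0,0,120, 0,0,-90,0,0,0,120, 0,0,-125,0,0,0,120, 0,0,-160,0,0,0,120]' && python3 -m crank '[0,30,0,0,0,0,120, 0,60,0,0,0,0,120, 0,90,0,0,0,0,120, 0,120,0,0,0,0,120, 0,150,0,0,0,0,120]' && python3 -m crank '[0,10,0,0,0,0,120, 0,20,0,0,0,0,120, 0,20,0,0,0,0,120, 0,20,0,0,0,0,120, 0,20,0,0,0,0,120]' && python3 - <<'E'
from h import *
a=cam("scene")["pixels"][130:320,180:480,::-1]; b=cam("top")["pixels"][80:310,150:500,::-1]
cv2.imwrite("pics/s8.png",np.hstack([cv2.resize(a,(400,260)),cv2.resize(b,(400,260))]))
E
```

```text
time: 24.92
position: [0.4738, 0.1868, 0.0996]
tool_rot: [0.996, -0.094, -0.004, 0.001]
ft_force: [-0.4, -0.4, -0.3]
grip_width: 0.044
grip_force: 0.0
time: 25.33
position: [0.4755, 0.1872, 0.2633]
tool_rot: [0.996, -0.094, -0.001, -0.0]
ft_force: [1.8, 0.5, -1.1]
grip_width: 0.0462
grip_force: 0.0
time: 25.75
position: [0.4475, 0.0389, 0.2619]
tool_rot: [0.996, -0.093, -0.0, -0.0]
ft_force: [0.8, 0.4, -0.5]
grip_width: 0.0464
grip_force: 0.0
time: 26.17
position: [0.4448, 0.0208, 0.2619]
tool_rot: [0.996, -0.093, -0.0, -0.0]
ft_force: [0.5, -0.3, -0.3]
grip_width: 0.0461
grip_force: 0.0
```

View pics/s8.png

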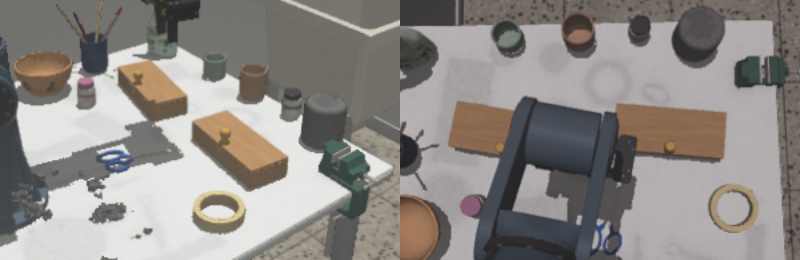

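Both cases are shut, at (150,85) and (240,145) in the left half of the picture, and the cups, jars and tape are where they were. Handing in.

```bash
python3 -c "
from rig import robot
print(robot.hand_in())"
```

```text
the job is handed in; nothing more can be done
None
```

I moved the stray tile from the tool case (left) to the tile case (right), where it lay flat between the two tiles there; I then shut both lids and handed in at about 26 s, but the hand-in gave no verdict.

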